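# Set the baking core in the cake tin

### The job

Pick the aluminium baking core out of the blue crate of baking bits and stand it upright on its foot in the middle of the large cake tin, so that the cake bakes through evenly. Set it down gently rather than dropping it, then let go, and do not knock over the amber glass jar in the crate.

Things in the scene. Friction and masses are not known exactly. Their poses are not given: they have to be found in the camera images.
- core_mid (a point): Baking core: silvery aluminium column, 90 mm tall, upright on a wide foot; the only silvery thing in the crate. Column 34 mm in diameter at the foot, tapering to 31 mm at the top, which has a dark round mark; foot disc 60 mm across, 4 mm thick. 0.08 to 0.17 kg. The point is on its axis, half-way up (45 mm above its underside); z up along the axis.
- tin_in (a point): Large round aluminium cake tin, 220 mm across, 50 mm high, wall 3 mm thick, empty, open on top, loose on the counter, on the other side from the crate (left and right vary). The point is the centre of its flat inner floor, 3 mm above the counter; z up. The smaller tin at the back, 160 mm across, is not the one.
- crate: Open blue wooden crate, fixed, 220 mm along its x, 320 along its y, 50 high, walls and floor 8 thick, turned up to 15 degrees. Origin: centre of its underside. Five upright things, the core one of them, stand in it like a die's five, shuffled: one central, four 60 mm along x and 90 along y from it. Fingers closing along the crate's y have 40 mm free either side of the core's column.
- jar: Small amber glass jar with red cap and paper label, 42 mm across, 75 mm tall, loose, upright in the crate. Origin: centre of its underside; z up. The others in the crate are a dark wooden tamper (78 mm tall), a brass piping nozzle (55 mm) and a copper ring cutter (28 mm).
There are look-alikes about, which are no part of the job. Of the things shaped like the part that bears core_mid, the aluminium one is meant. Leave any green or yellow look-alike of the part that bears tin_in alone.

How it is judged (in metres and radians):
On the way, in this order (a step that is already met when the one before it is completed fails the run):
1. the core is lifted clear of the crate (height (world z) of core_mid above 0.115 m), for 0.1 s.
2. the core, still between the fingers, is set down upright in the middle of the large tin (foot less than 12 mm above its floor) (horizontal distance between core_mid and tin_in below 0.02 m and angle between core_mid's own z axis and vertical below 0.17 rad and z of core_mid in the frame of tin_in below 0.057 m and contact force between the fingers and core above 0.3 N), for 0.05 s.
At the end, for the whole second after the job is handed in: The core stands upright (within 10 degrees) and at rest on the floor of the large tin, its axis within 20 mm of the tin's centre; the tin stands flat on the counter (horizontal distance between core_mid and tin_in below 0.02 m and angle between core_mid's own z axis and vertical below 0.17 rad and z of core_mid in the frame of tin_in between 0.038 and 0.052 m and linear speed of core below 0.02 m/s and angle between tin_in's own z axis and vertical below 0.1 rad and height (world z) of tin_in below 0.012 m); the robot touches nothing.
It fails at once if the amber jar is knocked over (tipped more than 35 degrees) (angle between jar's own z axis and vertical above 0.6 rad).
It also fails if it takes over 43 s, if anything falls off the work surface, if the arm or the gripper's body presses on something with over 40 N, if the wrist force passes 120 N, or if a joint passes its speed limit or range.

### The arm

A 6-joint arm with a two-finger parallel gripper is mounted at the origin on the work surface. World frame = base frame: x ahead of the robot, y to its left, z up, the work surface at z = 0. Lengths are in mm, angles in rad, forces in N, time in s.
With the tool pointing down it reaches from about 325 to 775 mm from the base axis. Payload 5.5 kg.
Tool frame: the origin (TCP) lies midway between the tips of the shut fingers; the grasp point (between the pads) lies robot.pinch_z behind it (robot.pinch_z is the distance from the TCP to the grasp point, in mm); z points along the fingers, y is the line along which they close (so a half turn about z gives the same grasp; the last joint's range is limited). The gripper opens to 88 mm and grips with 3 to 60 N. Pads are 20 mm wide; open, the fingers measure 115 mm over their backs; the gripper's body (75 mm by 178 mm) begins 61 mm behind the grasp point.
Start: joints at [1.293, 0.091, 1.231, -0, 1.82, -0.057], TCP at [131.409, 585.447, 193.431] pointing down, gripper open.
Joint ranges: [-2.87, 2.87], [-0.86, 2.18], [0.17, 2.46], [-1.51, 4.65], [0.06, 2.69], [-2.65, 2.65]. Speed limits (rad/s): [2.57, 2.57, 3.01, 3.14, 3.14, 3.14].

### API

Orientations are given as a 3x3 rotation matrix whose columns are the frame's x, y, z axes.
In Python, from workcell import monitor, get_image, order, robot gives the robot as it stands.
- The arm moves only by the shell command python3 -m pendant 'ROWS' [OPENING] [FORCE]. ROWS is JSON, one flat list of numbers, 6 for each row, row after row: the shift along the world's x, y, z scaled (see below), then the turn, a rotation vector about the world's x, y, z scaled (see below). A call has 1 to 12 rows; each row shifts and turns the commanded pose from where the row before left it; what a row does not reach is not made up. The controller multiplies each number of a shift by 0.025 m and each number of a turn by 5 degrees. A row lasts 1/10 s, in which the tool goes at most 50 mm and 8.59 degrees, less where a joint would pass 70% of its speed; a pose out of reach is approached as far as the arm can. A call with a number of a shift or a turn outside -1 to 1 is refused whole. A call with a gripper value outside its range is refused whole. OPENING is the gripper's target within -1 to 1 (fully open at 1, half-way at 0, shut at -1), set as the call begins (- or left out, the last holds). The fingers move at their own pace and stop on an object; FORCE is the grip in N (left out, the last holds). Time passes only in rows, so rows that do not move let the fingers close. It gives the time, the measured TCP pose, the force, the opening and the grip force at its end, in the units of the state.
- monitor.get_state(): the state, without advancing time (a new reading comes with each control period).
- get_image(name): name is "scene" or "side" or "wrist"; returns a dict with "img" (400x640x3 uint8, red, green, blue), "camera_matrix" (3x3 intrinsics, pixels), "xyz" and "attitude" of the camera in the world; the wrist camera has in their place "mount" (4x4, takes a point from camera to tool coordinates, whose origin is the TCP and whose axes are the flange's). Camera axes: x right, y down, z forward; pixel columns grow to the right and rows downward; lengths in mm; the calibration is good to about 2 mm. A picture is of the moment at which its call begins: read the wrist's pose just before it. There is no depth.
- order.job_done(): hands the job in; it is judged then, once.
The state is a dict: "time": time; "qpos": joint angles; "dq": joint speeds; "effort": joint torques, N m; "tool_pos": TCP position; "tool_rot": TCP orientation; "ft_force": force on the tool from outside, world axes, zero at the start; "moment": the same for the moment, N m; "opening": finger opening in mm; "grasp_force": force on a finger pad.
Only numpy, scipy, OpenCV 4.12 (cv2) and the standard library are available. Lean on these libraries where they do the work, as an engineer would, in place of code of your own. Each camera call takes 0.05 s, during which the arm holds its last target. There are 200 camera calls.

## Working session

There is one attempt and no reset: what is moved stays moved. The work goes in short steps, Python scripts to look and compute and a shell command to move; the robot and the scene stay as the last step left them, time stands still between calls to the robot, and variables do not carry over. Pictures are saved under pics/ and viewed, at most 10 in all, crops included, and the job is handed in when it is done.

```bash
ls; mkdir -p pics
python3 - <<'E'
from workcell import monitor,get_image,robot
import cv2
s=monitor.get_state();print(s['time'],s['tool_pos'],s['tool_rot'],s['opening'],robot.pinch_z)
for n in('scene','side','wrist'):
    d=get_image(n);cv2.imwrite(f'pics/{n}0.png',d['img'][:,:,::-1])
    print(n,d['camera_matrix'],d.get('xyz'),d.get('attitude'),d.get('mount'))
E
```

```text
pics
0.0 [131.3177892  585.09958244 192.32290283] [[-9.75730701e-01  2.18973365e-01 -5.15334779e-04]
 [ 2.18973949e-01  9.75728944e-01 -1.85379774e-03]
 [ 9.68947326e-05 -1.92165226e-03 -9.99998149e-01]] 87.42720555933232 18.700000000000003
scene [[480.07362447   0.         317.62997052]
 [  0.         480.07362447 203.02949875]
 [  0.           0.           1.        ]] [1075.93787841  608.94587604 1351.35129254] [[-0.75702177  0.50679736 -0.41240087]
 [ 0.65317078  0.60331788 -0.45757565]
 [ 0.01691069 -0.61576292 -0.78774999]] None
side [[400.2324399    0.         322.00972912]
 [  0.         400.2324399  194.76100048]
 [  0.           0.           1.        ]] [   59.43727475 -1003.32810494  1018.78558994] [[ 0.93030775 -0.26547549  0.25308151]
 [-0.36657812 -0.65010245  0.6655729 ]
 [-0.01216438 -0.71196177 -0.70211286]] None
wrist [[345.28708456   0.         315.53510971]
 [  0.         345.28708456 198.70766638]
 [  0.           0.           1.        ]] None None [[-1.75640505e-04 -9.60680932e-01 -2.77654669e-01  7.58655997e+01]
 [ 9.99999849e-01 -3.13544952e-04  4.52274685e-04 -4.49228994e-01]
 [-5.21548886e-04 -2.77654547e-01  9.60680842e-01 -1.91048076e+02]
 [ 0.00000000e+00  0.00000000e+00  0.00000000e+00  1.00000000e+00]]
```

View pics/scene0.png

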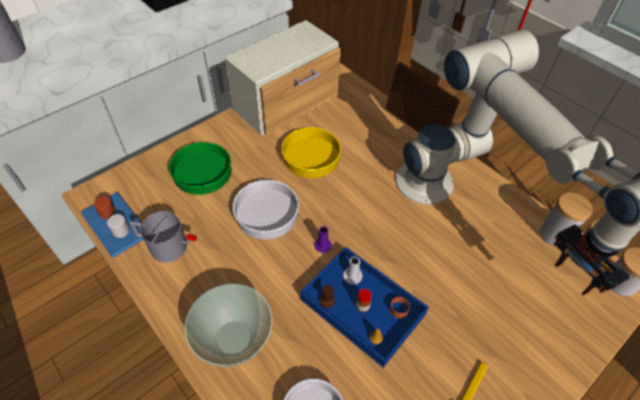

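View pics/side0.png

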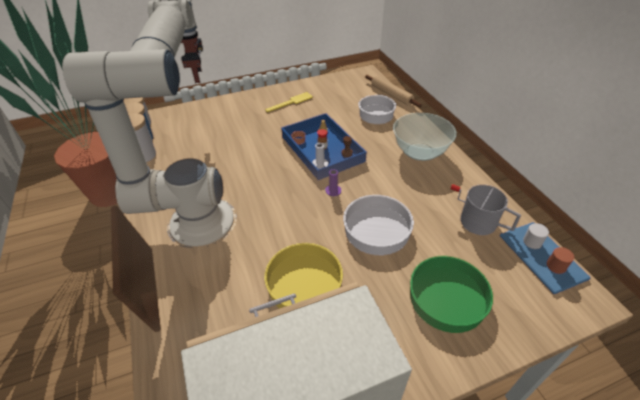

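The scene view shows the core at about (353,270) beside the jar at (364,300), with the large silver tin at (266,210). The side view shows the core at about (320,155) and the tin at (378,225). The purple column is a decoy. I'll enlarge both views next.

Run:
```python
import cv2,numpy as np
a=cv2.imread('pics/scene0.png')[175:370,225:435];b=cv2.imread('pics/side0.png')[105:260,270:425]
a=cv2.resize(a,None,fx=1.9*1,fy=1.9,interpolation=cv2.INTER_CUBIC)
b=cv2.resize(b,None,fx=2.5,fy=2.5,interpolation=cv2.INTER_CUBIC)
h=max(a.shape[0],b.shape[0]);f=lambda i:cv2.copyMakeBorder(i,0,h-i.shape[0],0,0,cv2.BORDER_CONSTANT)
m=np.hstack([f(a),f(b)]);print(a.shape,b.shape,m.shape);cv2.imwrite('pics/zoom.png',m)
```

```text
(370, 399, 3) (388, 388, 3) (388, 787, 3)
```

View pics/zoom.png

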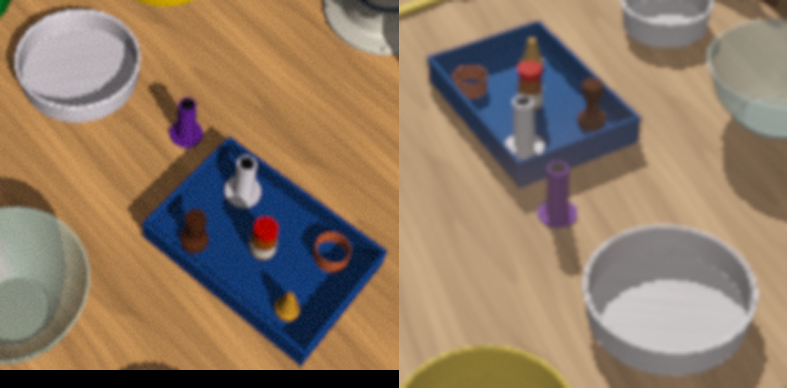

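The zoom shows the core's dark top mark at scene (355,259.7) and side (319.2,145.8). It also shows the crate's rim corners and the tin's rim clearly.

```bash
cat > h.py <<'E'
import numpy as np,cv2
from workcell import monitor,get_image
from scipy.optimize import least_squares
def cam(d,s=None):
    K=d['camera_matrix']
    if d.get('xyz') is not None: return K,np.array(d['attitude']),np.array(d['xyz'])
    M=np.array(d['mount']);R=np.array(s['tool_rot']);return K,R@M[:3,:3],R@M[:3,3]+s['tool_pos']
def proj(c,P):
    K,R,t=c;p=(np.atleast_2d(P)-t)@R@K.T;return p[:,:2]/p[:,2:]
def onz(c,uv,z):
    K,R,t=c;d=R@np.linalg.inv(K)@[*uv,1];return t+d*(z-t[2])/d[2]
def circle(x,y,z,r):
    a=np.linspace(0,2*np.pi,180);return np.c_[x+r*np.cos(a),y+r*np.sin(a),0*a+z]
E
python3 - <<'E'
from h import *
A=cam(get_image('scene'));B=cam(get_image('side'))
za=lambda u,v:np.array([225+u/1.9,175+v/1.9]);zb=lambda u,v:np.array([270+(u-399)/2.5,105+v/2.5])
print('core',onz(A,za(247,161),98),onz(B,zb(522,102),98))
print('jar',onz(A,za(265,226),83),onz(B,zb(530,69),83))
ob=np.r_[za(15,0)[0],za(140,0)[0],za(0,10)[1],zb(584,0)[0],zb(756,0)[0],zb(0,226)[1]]
def f(p):
    a=proj(A,circle(*p,50,110));b=proj(B,circle(*p,50,110))
    return np.r_[a[:,0].min(),a[:,0].max(),a[:,1].min(),b[:,0].min(),b[:,0].max(),b[:,1].min()]-ob
r=least_squares(f,[600,0]);print('tin',r.x,r.fun)
for n,c,L in(('s',A,[za(143,228),za(230,138),za(386,252),za(302,363)]),('b',B,[zb(429,58),zb(540,22),zb(638,117),zb(520,170)])):
    P=np.array([onz(c,l,50)[:2] for l in L]);print(n,P.round(0).tolist(),P.mean(0),cv2.minAreaRect(P.astype('f4')))
E
```

```text
core [475.69453846 119.56957565  98.        ] [477.24530754 116.22259685  98.        ]
jar [527.565696   216.11966826  83.        ] [526.45383676 208.71866493  83.        ]
tin [ 535.43993974 -256.99537225] [ 0.2613049  -1.01440127 -0.1443192  -0.11724765 -0.51709498 -0.36592024]
s [[663.0, 84.0], [444.0, 49.0], [401.0, 360.0], [625.0, 396.0]] [532.87563925 222.39411163] ((534.0896606445312, 222.8933868408203), (226.74066162109375, 318.9678039550781), 7.836874485015869)
b [[399.0, 344.0], [610.0, 373.0], [651.0, 71.0], [438.0, 25.0]] [524.4058767  203.44982184] ((523.9605712890625, 199.1513214111328), (217.38084411621094, 321.470458984375), 7.739904880523682)
```

```bash
python3 -m pendant '[0,0,1,0,0,0, 0,0,1,0,0,0, 0.72,-0.98,0,0,0,0.22, 0.72,-0.98,0,0,0,0.22, 0.72,-0.98,0,0,0,0.22, 0.72,-0.98,0,0,0,0.22, 0.72,-0.98,0,0,0,0.22, 0.72,-0.98,0,0,0,0.22, 0.72,-0.98,0,0,0,0.22, 0.72,-0.98,0,0,0,0.22, 0.72,-0.98,0,0,0,0.22, 0.72,-0.98,0,0,0,0.22]' 1
python3 -m pendant '[0.72,-0.98,0,0,0,0.22, 0.72,-0.98,0,0,0,0.22, 0.72,-0.98,0,0,0,0.22, 0.72,-0.98,0,0,0,0.22, 0.72,-0.98,0,0,0,0.22, 0.72,-0.98,0,0,0,0.22, 0.72,-0.98,0,0,0,0.22, 0.72,-0.98,0,0,0,0.22, 0.72,-0.98,0,0,0,0.22, 0,0,0,0,0,0, 0,0,0,0,0,0]'
python3 - <<'E'
from h import *
s=monitor.get_state();d=get_image('wrist');c=cam(d,s)
print(s['tool_pos'],s['tool_rot'],s['qpos'],'pred core top',proj(c,[476.5,118,98]))
cv2.imwrite('pics/w1.png',d['img'][:,:,::-1])
E
```

```text
time: 1.45
tool_pos: [311.9, 339.4, 243.4]
tool_rot: [[-1.0, 0.028, 0.0], [0.028, 1.0, 0.0], [-0.0, 0.0, -1.0]]
ft_force: [-0.2, -0.1, -0.4]
opening: 87.7
grasp_force: 0.0
time: 2.55
tool_pos: [473.3, 119.8, 243.2]
tool_rot: [[-0.99, -0.142, -0.001], [-0.142, 0.99, 0.0], [0.001, 0.0, -1.0]]
ft_force: [-0.7, 0.4, -0.6]
opening: 88.0
grasp_force: 0.0
[473.33508226 119.78226761 243.17593719] [[-9.89888321e-01 -1.41846409e-01 -8.42111323e-04]
 [-1.41846705e-01  9.89888590e-01  3.03380047e-04]
 [ 7.90563020e-04  4.19763082e-04 -9.99999599e-01]] [ 1.77816925e-01 -1.91260367e-01  1.41522720e+00  4.76020322e-04
  1.91840096e+00 -1.53514404e+00] pred core top [[313.61724527 181.20178921]]
```

View pics/w1.png

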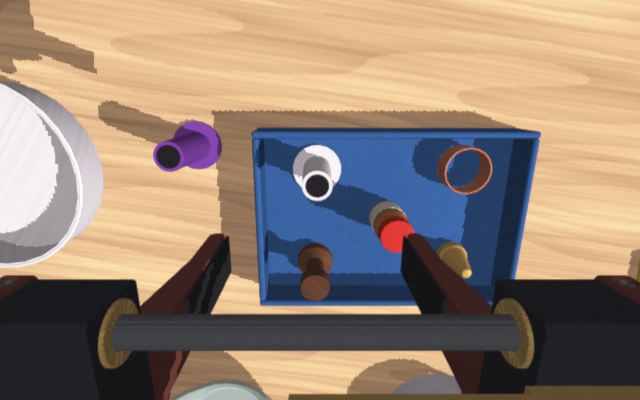

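The wrist view shows the core's top mark at (317,185), about 4 px from the prediction. The crate's sides line up with the fingers, and the jar's red cap is at (397,236).

Run:
```python
from h import *
s=monitor.get_state();c=cam(get_image('wrist'),s)
p=onz(c,(317,185),98);print(p, 'foot',onz(c,(317,169),10),(p-s['tool_pos'])/25, (8+57-18.7-s['tool_pos'][2])/25)
```

```text
[479.74503268 122.48983902  98.        ] foot [480.78712914 123.08878785  10.        ] [ 0.2666681   0.0862295  -5.81631867] -7.884318670830599
```

```bash
python3 -m pendant '[0.24,0.06,-0.5,0,0,0, 0,0,-1,0,0,0, 0,0,-1,0,0,0, 0,0,-1,0,0,0, 0,0,-1,0,0,0, 0,0,-1,0,0,0, 0,0,-1,0,0,0, 0,0,-0.8,0,0,0, 0,0,-0.6,0,0,0, 0,0,0,0,0,0, 0,0,0,0,0,0]'
python3 -m pendant '[0,0,0,0,0,0, 0,0,0,0,0,0, 0,0,0,0,0,0, 0,0,0,0,0,0, 0,0,0,0,0,0, 0,0,0,0,0,0, 0,0,0,0,0,0, 0,0,0,0,0,0]' -1 20
```

```text
time: 3.75
tool_pos: [479.4, 121.8, 46.2]
tool_rot: [[-0.99, -0.144, 0.0], [-0.144, 0.99, 0.0], [-0.0, 0.0, -1.0]]
ft_force: [-0.5, 0.2, -0.2]
opening: 87.5
grasp_force: 0.0
time: 4.55
tool_pos: [479.4, 121.5, 45.9]
tool_rot: [[-0.99, -0.143, -0.0], [-0.143, 0.99, 0.0], [0.0, 0.0, -1.0]]
ft_force: [0.2, -0.7, -0.3]
opening: 30.9
grasp_force: 20.0
```

```bash
python3 -m pendant '[0,0,0.4,0,0,0, 0,0,0.8,0,0,0, 0,0,1,0,0,0, 0,0,1,0,0,0, 0,0,1,0,0,0, 0,0,1,0,0,0, 0,0,1,0,0,0, 0,0,0.8,0,0,0, 0,0,0,0,0,0]'
python3 - <<'E'
from h import *
s=monitor.get_state();d=get_image('wrist');c=cam(d,s)
cv2.imwrite('pics/w2.png',d['img'][:,:,::-1])
E
```

```text
time: 5.45
tool_pos: [480.5, 121.6, 224.8]
tool_rot: [[-0.99, -0.144, 0.006], [-0.144, 0.99, 0.001], [-0.006, 0.0, -1.0]]
ft_force: [0.4, 1.0, -0.7]
opening: 30.9
grasp_force: 20.0
```

View pics/w2.png

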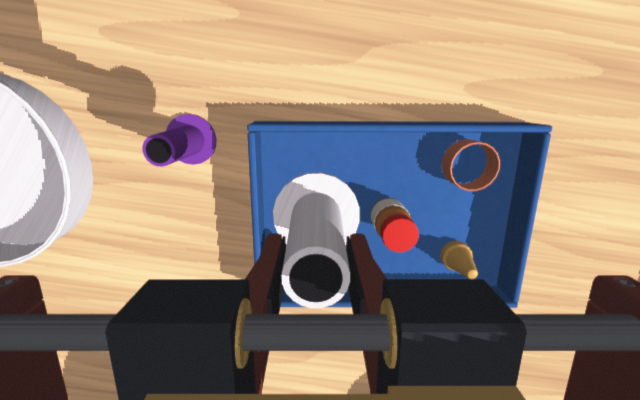

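The core is held between the fingers with its top at (317,277), and the jar is still standing. I'll carry it over the tin.

```bash
python3 -m pendant '[0.05,-0.4,0,0,0,0, 0.14,-0.94,0,0,0,0, 0.14,-0.94,0,0,0,0, 0.14,-0.94,0,0,0,0, 0.14,-0.94,0,0,0,0, 0.14,-0.94,0,0,0,0, 0.14,-0.94,0,0,0,0, 0.14,-0.94,0,0,0,0, 0.14,-0.94,0,0,0,0, 0.14,-0.94,0,0,0,0, 0.14,-0.94,0,0,0,0, 0.14,-0.94,0,0,0,0]'
python3 -m pendant '[0.14,-0.94,0,0,0,0, 0.14,-0.94,0,0,0,0, 0.14,-0.94,0,0,0,0, 0.14,-0.94,0,0,0,0, 0.08,-0.6,0,0,0,0, 0,-0.1,0,0,0,0, 0,0,0,0,0,0, 0,0,0,0,0,0]'
python3 - <<'E'
from h import *
s=monitor.get_state();d=get_image('wrist');c=cam(d,s);t=s['tool_pos'];ax=-s['tool_rot'][:,2]
print(t,s['tool_rot'][:,2],s['opening'],'top,bot pred',proj(c,[t+52*ax,t-38*ax]))
cv2.imwrite('pics/w3.png',d['img'][:,:,::-1])
for n in('scene','side'): cv2.imwrite(f'pics/{n}3.png',get_image(n)['img'][:,:,::-1])
E
```

```text
time: 6.7
tool_pos: [518.3, -148.6, 218.8]
tool_rot: [[-0.99, -0.143, -0.003], [-0.143, 0.99, 0.001], [0.003, 0.001, -1.0]]
ft_force: [1.0, 1.0, -1.3]
opening: 30.9
grasp_force: 20.0
time: 7.5
tool_pos: [535.1, -257.8, 220.8]
tool_rot: [[-0.99, -0.144, -0.0], [-0.144, 0.99, 0.0], [0.0, 0.0, -1.0]]
ft_force: [0.2, -0.1, -1.5]
opening: 30.5
grasp_force: 20.0
[ 535.09780596 -257.77743129  220.84941936] [-1.22104650e-04  4.79791072e-04 -9.99999877e-01] 30.482030182373858 top,bot pred [[316.54282749 275.5217635 ]
 [316.12048098 212.18188902]]
```

View pics/w3.png

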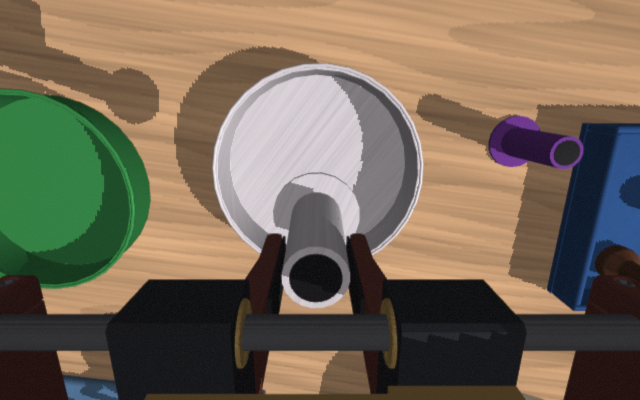

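The tin's outer rim spans columns 214–423 with its top at row 64. The core hangs upright, with its top at (317,276) as predicted.

Run:
```python
from h import *
s=monitor.get_state();d=get_image('wrist');c=cam(d,s)
def f(p):
    a=proj(c,circle(*p,50,110));return np.r_[a[:,0].min(),a[:,0].max(),a[:,1].min()]-[213.5,423,63.5]
r=least_squares(f,[535,-257]);print(r.x,r.fun,s['tool_pos'],(r.x-s['tool_pos'][:2])/25)
```

```text
[ 535.41208166 -255.13747576] [ 1.56465526 -1.56628777 -0.22472612] [ 535.2696384  -257.69599756  221.32468818] [0.00569773 0.10234087]
```

```bash
python3 -m pendant '[0,0.06,-0.4,0,0,0, 0,0,-0.8,0,0,0, 0,0,-1,0,0,0, 0,0,-1,0,0,0, 0,0,-1,0,0,0, 0,0,-1,0,0,0, 0,0,-0.8,0,0,0, 0,0,-0.5,0,0,0, 0,0,-0.3,0,0,0, 0,0,-0.2,0,0,0, 0,0,0,0,0,0, 0,0,0,0,0,0]'
python3 -m pendant '[0,0,-0.04,0,0,0, 0,0,-0.04,0,0,0, 0,0,0,0,0,0, 0,0,0,0,0,0]'
```

```text
time: 8.9
tool_pos: [535.7, -257.3, 47.0]
tool_rot: [[-0.99, -0.144, 0.001], [-0.144, 0.99, -0.001], [-0.001, -0.001, -1.0]]
ft_force: [0.8, 0.6, -1.7]
opening: 30.7
grasp_force: 20.0
time: 9.3
tool_pos: [535.2, -257.1, 44.1]
tool_rot: [[-0.99, -0.144, 0.0], [-0.144, 0.99, -0.0], [-0.0, -0.0, -1.0]]
ft_force: [0.4, -0.9, -1.1]
opening: 31.0
grasp_force: 20.0
```

```bash
python3 -m pendant '[0,0,-0.04,0,0,0, 0,0,-0.04,0,0,0, 0,0,0,0,0,0, 0,0,0,0,0,0]'
python3 -m pendant '[0,0,-0.04,0,0,0, 0,0,0,0,0,0, 0,0,0,0,0,0]'
```

```text
time: 9.7
tool_pos: [535.1, -257.0, 41.8]
tool_rot: [[-0.99, -0.143, -0.0], [-0.143, 0.99, 0.0], [0.0, 0.0, -1.0]]
ft_force: [0.0, -0.1, -0.6]
opening: 30.9
grasp_force: 20.0
time: 10.0
tool_pos: [535.2, -257.1, 40.9]
tool_rot: [[-0.99, -0.144, 0.0], [-0.144, 0.99, -0.0], [-0.0, -0.0, -1.0]]
ft_force: [0.3, -0.5, -1.9]
opening: 30.8
grasp_force: 20.0
```

```bash
python3 -m pendant '[0,0,-0.03,0,0,0, 0,0,0,0,0,0, 0,0,0,0,0,0]'|grep -E 'pos|ft'
python3 -m pendant '[0,0,-0.03,0,0,0, 0,0,0,0,0,0, 0,0,0,0,0,0]'|grep -E 'pos|ft'
python3 - <<'E'
from h import *
d=get_image('side');print(proj(cam(d),[535,-257,50]))
a=d['img'][:,:,::-1][150:280,300:460];b=get_image('wrist')['img'][:,:,::-1]
m=np.vstack([cv2.resize(a,None,fx=2.4,fy=2.4),cv2.resize(b[20:320,128:512],None,fx=.9,fy=.9)[:270,:384] if 0 else np.zeros((1,384,3),'u1')])
cv2.imwrite('pics/s4.png',cv2.resize(a,None,fx=4,fy=4,interpolation=cv2.INTER_CUBIC))
E
```

```text
tool_pos: [535.4, -257.1, 40.9]
ft_force: [-1.1, 2.6, 4.0]
tool_pos: [535.5, -257.0, 40.9]
ft_force: [-2.6, 1.8, 7.9]
[[377.73264314 218.91717344]]
```

View pics/s4.png

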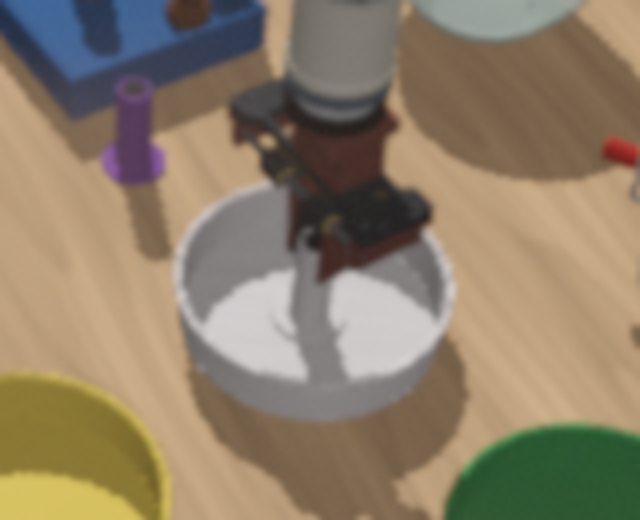

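The upward force has risen to about 8 N, so the foot is on the tin floor. The side view shows it near the tin's middle, around (312,325) in the crop. I'll ease off, open the fingers and retreat.

```bash
python3 -m pendant '[0,0,0.03,0,0,0, 0,0,0,0,0,0, 0,0,0,0,0,0]'|grep -E 'pos|ft|grasp'
python3 -m pendant '[0,0,0,0,0,0, 0,0,0,0,0,0, 0,0,0,0,0,0, 0,0,0,0,0,0, 0,0,0,0,0,0, 0,0,0,0,0,0, 0,0,0,0,0,0, 0,0,0,0,0,0]' 1
python3 -m pendant '[0,0,0.4,0,0,0, 0,0,0.8,0,0,0, 0,0,1,0,0,0, 0,0,1,0,0,0, 0,0,1,0,0,0, 0,0,1,0,0,0, 0,0,1,0,0,0, 0,0,0.8,0,0,0, 0,0,0,0,0,0, 0,0,0,0,0,0]'
python3 - <<'E'
from h import *
s=monitor.get_state();d=get_image('wrist');c=cam(d,s)
print(proj(c,[[535.3,-257,93],[535.3,-257,5]]));cv2.imwrite('pics/w5.png',d['img'][:,:,::-1])
E
```

```text
tool_pos: [535.4, -257.0, 40.9]
ft_force: [-1.7, 1.8, 5.6]
grasp_force: 20.0
time: 11.8
tool_pos: [535.2, -257.1, 40.2]
tool_rot: [[-0.99, -0.143, 0.0], [-0.143, 0.99, -0.0], [-0.0, -0.0, -1.0]]
ft_force: [0.3, -0.2, 0.2]
opening: 87.3
grasp_force: 0.0
time: 12.8
tool_pos: [535.3, -257.1, 215.5]
tool_rot: [[-0.99, -0.143, 0.001], [-0.143, 0.99, -0.0], [-0.001, -0.001, -1.0]]
ft_force: [-0.4, 0.0, -0.5]
opening: 87.9
grasp_force: 0.0
[[316.16324354 183.55815902]
 [316.04266834 165.89439487]]
```

View pics/w5.png

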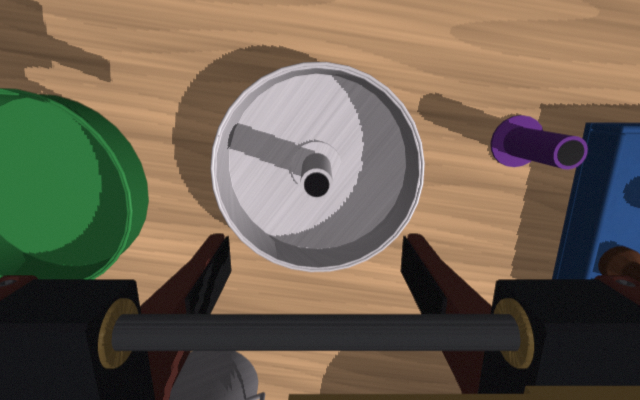

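The core stands upright in the tin with its top at (316,184). The tin rim spans columns 212–424 and rows 63–272. I'll check the centring numerically.

Run:
```python
from h import *
s=monitor.get_state();c=cam(get_image('wrist'),s)
def f(p):
    a=proj(c,circle(*p,50,110));return np.r_[a[:,0].min(),a[:,0].max(),a[:,1].min(),a[:,1].max()]-[212,424,62.5,272]
r=least_squares(f,[535,-257]);print(r.x,r.fun,'core',onz(c,(316.5,184),93))
```

```text
[ 535.87581125 -254.4100804 ] [ 0.94106939 -0.94392041  1.16376379 -1.82153265] core [ 534.79289877 -256.34712769   93.        ]
```

The core is about 2 mm off the tin's centre, well inside the 20 mm limit, so I'm handing in.

```bash
python3 -c "
from workcell import order;print(order.job_done())"
```

```text
the job is handed in; nothing more can be done
None
```

The aluminium core stands upright in the large tin, about 2 mm off its centre by the last wrist picture; the fingers are open and clear, the jar was still upright after the lift, and the job was handed in at about 13 s (no verdict was returned).

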